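Refit the lint-trap bar and hold the key reset

ROBOT

A 7-joint arm with a two-finger parallel gripper is mounted at the origin on the work surface. World frame = base frame: x ahead of the robot, y to its left, z up, the work surface at z = 0. Lengths are in m, angles in rad, forces in N, time in s.
With the tool pointing down it reaches from about 0.35 to 0.9 m from the base axis. Payload 19.9 kg.
Tool frame: the origin (TCP) lies midway between the tips of the shut fingers; the grasp point (between the pads) lies 19 mm behind it (r.hold_point_z is the distance from the TCP to the grasp point, in m); z points along the fingers, y is the line along which they close (so a half turn about z gives the same grasp; the last joint's range is limited). The gripper opens to 85 mm and grips with 20 to 120 N. Pads are 22 mm wide; open, the fingers measure 114 mm over their backs; the gripper's body (76 mm by 85 mm) begins 54 mm behind the grasp point. The pads swing forward as they close: fully open they stand 13 mm farther back than shut.
Start: joints at [1.238, 0.417, -0.01, 1.614, 0.005, 1.111, -0.053], TCP at [0.179, -0.599, 0.231] pointing down, gripper open.
Joint ranges: [-2.81, 2.81], [-0.39, 2.02], [-1.27, 1.25], [0.06, 2.57], [-1.19, 4.33], [0.19, 2], [-2.82, 2.82]. Speed limits (rad/s): [1.89, 1.89, 2.39, 2.39, 3.01, 3.01, 3.01].

INTERFACE

Orientations are given as a 3x3 rotation matrix whose columns are the frame's x, y, z axes.
In Python, from rig import r, vision, ticket gives the robot as it stands. The module is installed in compiled form; this text tells all that it offers.
- The arm moves only by the shell command python3 -m pendant 'ROWS' [FORCE]. ROWS is JSON, a list of rows, each a list of 7 numbers: the shift along the tool's x, y, z normalised to -1 to 1, where 1 is 500 mm, then the turn, a rotation vector about the tool's x, y, z normalised to -1 to 1, where 1 is 180 degrees, then the opening, from 0 (shut) to 1 (fully open). In form: [[tx, ty, tz, wx, wy, wz, jaw], ...]. A call has 1 to 5 rows; each row shifts and turns the commanded pose from where the row before left it, along the tool's axes as they then stand; what a row does not reach is not made up. A row lasts 1/12 s, in which the tool goes at most 41.7 mm and 7.16 degrees, less where a joint would pass 70% of its speed; a pose out of reach is approached as far as the arm can. A call with a number of a shift or a turn outside -1 to 1 is refused whole. A call with a gripper value outside its range is refused whole. The fingers move at their own pace and stop on an object; FORCE is the grip in N (left out, the last holds). Time passes only in rows, so rows that do not move let the fingers close. It gives the time, the measured TCP pose, the force, the opening and the grip force at its end, in the units of the state.
- r.read_state(): the state, without advancing time (a new reading comes with each control period).
- vision.capture(name): name is "scene" or "side" or "wrist"; returns (picture, depth): 480x640x3 uint8, red, green, blue; 480x640 float32, m along the optical axis (not along the pixel's ray), 0 where there is no reading.
- vision.get_calibration(name): a dict with "camera_matrix" (3x3 intrinsics, pixels), "k1" (the pictures are not rectified: a ray, as slopes to the right and down, at radius r is drawn at 1 + k1 r^2 times it, then the intrinsics apply), "R" (3x3) and "t" (3): a world point X has camera coordinates R X + t; the wrist camera has in their place "tool_from_camera" (4x4, takes a point from camera to tool coordinates, whose origin is the TCP and whose axes are the flange's). Camera axes: x right, y down, z forward; pixel columns grow to the right and rows downward; lengths in m; the calibration is good to about 2 mm. A picture is of the moment at which its call begins: read the wrist's pose just before it. get_calibration takes no time and is no camera call.
- ticket.finish_job(): hands the job in; it is judged then, once.
The state is a dict: "time": time; "joint_pos": joint angles; "joint_velocities": joint speeds; "effort": joint torques, N m; "tcp_pos": TCP position; "ee_rot": TCP orientation; "contact_force": force on the tool from outside, world axes, zero at the start; "wrist_torque": the same for the moment, N m; "opening": finger opening in m; "grip_force": force on a finger pad.
Only numpy, scipy, OpenCV 4.12 (cv2) and the standard library are available. Lean on these libraries where they do the work, as an engineer would, in place of code of your own. Each camera call takes 0.05 s, during which the arm holds its last target. There are 200 camera calls.

TASK

The lint trap has been cleaned: press the loose retaining bar down past the sprung jaws of the lint-trap cover until it sits at the bottom of both fork clips with the jaws snapped back over it, and let go of it. Then take the key from its wooden stand, push it fully home into the key switch (it may need a wiggle past the sticky pins), turn it a quarter turn clockwise against the return spring, and finish while still holding the key turned. Leave everything else on the worktop where it is.

Things in the scene. Friction and masses are not known exactly. Their poses are not given: they have to be found in the camera images.
- bar: the retaining bar: a bare aluminium tube, 14 mm diameter, 120 g, lying level on the worktop, 200 mm long between two square black rubber end caps (18 x 12 x 18 mm, overall length 224 mm). Origin under its middle, 9 mm below the tube's axis; y runs along the tube, z up as it lies. Either end may go either way round.
- bar_mid (a point): the middle of the retaining bar, on the tube's axis
- clip: lint-trap cover, fixed: white plate 100 x 290 x 18 mm (y the long side) with two grey fork clips centred at y = +65 and -65 mm, each 26 mm wide along y. Origin under its centre on the worktop, z up. The bar goes in level, its y along this y. The 100 mm between the forks is open down to the plate, for the fingers. The -x side of each fork is a flared tine up to 77 mm above the worktop
- seat (a point): where bar_mid is when the bar is fully seated: midway between the forks, 55 mm above the worktop; axes as the lint-trap cover. Each fork has a saddle 48 mm above the worktop and a slot 16 mm wide across x, open upward. On the +x side stand a tine 10 mm above the saddle and, outboard of it, the sprung jaw
- jaw_a (a joint): sprung hinged jaw of the fork at +y, rad: 0 closed; swings out to +x (about 0.1 as the bar passes, stop 0.5), springs back. Hinge 14 mm below the saddle; its round nose (6 mm radius, axis 15.5 mm above the saddle) reaches to 4.5 mm from the slot's mid plane. Pressing the bar past both jaws takes about 3 to 10 N, more if it catches on one side; the seated bar has 1 mm play
- jaw_b (a joint): the same for the fork at -y
- switch: the key switch, fixed: a grey box 90 x 90 x 60 mm with a round steel lock cylinder (34 mm across) in the middle of its top, standing 2 mm proud. Origin at the centre of its underside, z up
- keyway (a point): centre of the lock cylinder's face, 62 mm above the worktop; axes as the box. At rest the keyway, a slot 13.6 x 5.5 mm, runs along this x; 45 degree lead-in 3 mm wide all round; takes the whole 30 mm blade straight down. Two sticky sprung pins, 12 and 20 mm down, one each side, stand 2.4 mm into the slot; they resist with some 3 to 10 N, at times stick up to 20 N until wiggled
- cylinder (a joint): turn of the lock cylinder, rad: 0 at rest, grows clockwise seen from above to its stop at 1.57 (a quarter turn). A spring turns it back (0.02 N m at rest, 0.1 N m at a quarter turn). The blade has about 0.13 rad of play in the slot, so the key turns that much before or beyond the cylinder
- key: the key, 30 g, upright: steel blade 12 mm wide (x), 4 mm thick (y), 30 mm long, rounded tip; black moulded head 32 mm wide (x), 10 mm thick (y), 36 mm high. Origin at the blade's tip, z up; the head spans 30 to 66 mm above it. Works either way round. Starts in its stand, head resting on the stand's top. Fully home, the head's underside rests on the cylinder's face
- stand: the key's stand, fixed: a light wooden block 60 x 80 x 36 mm with a slot (14 x 6.5 mm, long side along x) in the middle of its top, holding the key's blade. Origin at the centre of its underside
- cup: bystander, leave alone: white measuring cup, 60 mm across, 55 mm high. Origin in its underside
- brush: bystander, leave alone: brush, 160 mm long, lying flat. Origin in its underside
- canister: bystander, leave alone: round canister, 72 mm across, 110 mm high. Origin in its underside
- jar: bystander, leave alone: glass jar, 70 mm across, 90 mm high. Origin in its underside
- carton: bystander, leave alone: low yellow carton, 90 x 150 x 50 mm. Origin in its underside
- detergent: bystander, leave alone: blue detergent bottle, 72 mm across, 150 mm high. Origin in its underside
- softener: bystander, leave alone: white softener bottle, 70 mm across, 140 mm high. Origin in its underside
Not all that is in view belongs to the job. Of the things shaped like the bar, the aluminium one is meant.

How it is judged:
On the way, in this order (a step that is already met when the one before it is completed fails the run):
1. the bar sits in both fork clips with the jaws closed over it, and has been let go (z of bar_mid in the frame of seat between -0.004 and 0.004 m and x of bar_mid in the frame of seat between -0.004 and 0.004 m and y of bar_mid in the frame of seat between -0.025 and 0.025 m and angle between the y axis of bar and the y axis of clip, either way round below 0.06 rad and value of joint each of jaw_a, jaw_b below 0.05 rad and contact force between the fingers and bar below 0.2 N), for 0.2 s.
2. the key is fully home in the key switch, not yet turned (z of key in the frame of keyway below -0.026 m and horizontal distance between key and keyway below 0.004 m and angle between key's own z axis and vertical below 0.15 rad and value of joint cylinder below 0.4 rad), for 0.1 s.
At the end, for the whole second after the job is handed in: Cylinder turned at least 1.3 rad by the key, which is within 4 mm of fully home, upright within 0.15 rad and gripped (over 1 N); the bar, let go, lies within 4 mm of its seat (25 mm along it), parallel within 0.06 rad, both jaws under 0.05 rad (all of step 1 and z of key in the frame of keyway below -0.026 m and horizontal distance between key and keyway below 0.004 m and angle between key's own z axis and vertical below 0.15 rad and value of joint cylinder above 1.3 rad and contact force between the fingers and key above 1 N); the arm keeps its last pose, push and grip.
It fails at once if another thing on the worktop is knocked or shifted by more than 40 mm (distance of any of cup, brush, canister, jar, carton, detergent, softener from where it was at the start of the episode above 0.04 m).
It also fails if it takes over 72 s, if anything falls off the work surface, if the arm or the gripper's body presses on something with over 40 N, if the wrist force passes 120 N, or if a joint passes its speed limit or range.

## Working session

There is one attempt and no reset: what is moved stays moved. The work goes in short steps, Python scripts to look and compute and a shell command to move; the robot and the scene stay as the last step left them, time stands still between calls to the robot, and variables do not carry over. Pictures are saved under pics/ and viewed, at most 10 in all, crops included, and the job is handed in when it is done.

```bash
mkdir -p pics; cat > h.py <<'E'
import numpy as np, cv2
from rig import r, vision, ticket
def cap(n,save=None):
    s=r.read_state(); im,d=vision.capture(n)
    if save: cv2.imwrite('pics/'+save,im[:,:,::-1]); 
    if save: np.savez('pics/'+save+'.npz',im=im,d=d,p=s['tcp_pos'],R=s['ee_rot'])
    return im,d,s
def world(n,u,v,z,p,R):
    "depth z -> world point"
    c=vision.get_calibration(n);K=np.array(c['camera_matrix'])
    xd=np.array([(u-K[0,2])/K[0,0],(v-K[1,2])/K[1,1]]);x=xd.copy()
    for _ in range(20): x=xd/(1+c['k1']*(x@x))
    q=np.array([x[0],x[1],1.])
    if n=='wrist':
        T=np.array(c['tool_from_camera']);A=np.array(R)@T[:3,:3];o=np.array(p)+np.array(R)@T[:3,3]
    else:
        A=np.array(c['R']).T;o=-A@np.array(c['t'])
    return o,A@q
def atz(n,u,v,h,p=None,R=None):
    o,d=world(n,u,v,0,p,R); return o+d*(h-o[2])/d[2]
def atd(n,u,v,z,p=None,R=None):
    o,d=world(n,u,v,0,p,R); return o+d*z
E
python3 - <<'E'
from h import *
for n in('scene','side'):
    cap(n,n+'0.png')
    c=vision.get_calibration(n);print(n,-np.array(c['R']).T@np.array(c['t']),np.array(c['R'])[2])
s=r.read_state();print(s['ee_rot'],s['opening'],s['time'],r.hold_point_z);print(vision.get_calibration('wrist'))
E
```

```text
scene [ 1.10862326 -0.78027754  1.69403188] [-0.30822495  0.41705705 -0.85502094]
side [0.36413207 0.94275861 0.76425516] [ 0.12174365 -0.80900644 -0.57505396]
[[ 9.58009827e-01  2.86735098e-01 -3.94161097e-04]
 [ 2.86735361e-01 -9.58009215e-01  1.08495494e-03]
 [-6.65153006e-05 -1.15241742e-03 -9.99999334e-01]] 0.0853922811190696 0.1 0.0187
{'camera_matrix': array([[390.8309669 ,   0.        , 314.43631787],
       [  0.        , 390.8309669 , 243.8178015 ],
       [  0.        ,   0.        ,   1.        ]]), 'k1': -0.027250038750999135, 'tool_from_camera': array([[-4.85130582e-04, -9.63233299e-01, -2.68665919e-01,
         6.90762752e-02],
       [ 9.99999762e-01, -3.35227298e-04, -6.03829359e-04,
        -6.17066349e-04],
       [ 4.91564396e-04, -2.68666148e-01,  9.63233232e-01,
        -1.43247254e-01],
       [ 0.00000000e+00,  0.00000000e+00,  0.00000000e+00,
         1.00000000e+00]])}
```

View pics/scene0.png

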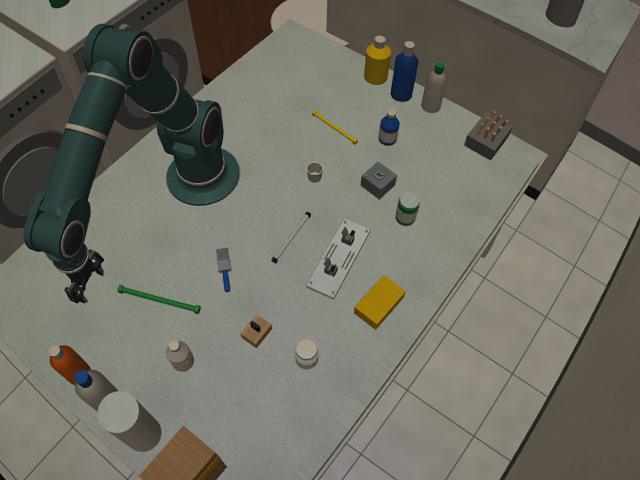

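View pics/side0.png

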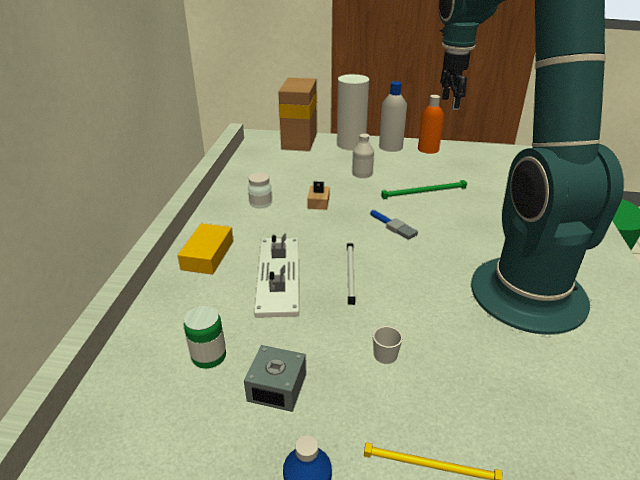

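The bar could be the white/aluminium tube at scene (291,237), the green rod at (159,299) or the yellow rod at (334,127). I choose the aluminium one with black end caps at (291,237). I'll check it in a close crop.

```bash
python3 - <<'E'
import cv2
a=cv2.imread('pics/scene0.png')[160:350,230:420]
cv2.imwrite('pics/crop0.png',cv2.resize(a,None,fx=3.1,fy=3.1,interpolation=cv2.INTER_CUBIC))
from h import *
for l,u,v,h in [('bar1',308,214,.009),('bar2',275,261,.009),('c',346,219,.018),('c',370,231,.018),('c',331,297,.018),('c',307,285,.018),('sw',379,175,.062),('key',256,326,.07),('cup',314,166,.05),('can',408,200,.11),('carton',382,296,.05),('jar',306,347,.09),('brush',224,268,.01),('softsmall',179,345,.1)]:
    print(l,atz('scene',u,v,h).round(3))
E
```

```text
bar1 [0.418 0.096 0.009]
bar2 [ 0.446 -0.118  0.009]
c [0.538 0.155 0.018]
c [0.631 0.166 0.018]
c [ 0.674 -0.113  0.018]
c [ 0.587 -0.126  0.018]
sw [0.536 0.353 0.062]
key [ 0.567 -0.35   0.07 ]
cup [0.325 0.251 0.05 ]
can [0.688 0.293 0.11 ]
carton [ 0.807 -0.026  0.05 ]
jar [ 0.731 -0.316  0.09 ]
brush [ 0.33  -0.242  0.01 ]
softsmall [ 0.438 -0.544  0.1  ]
```

View pics/crop0.png

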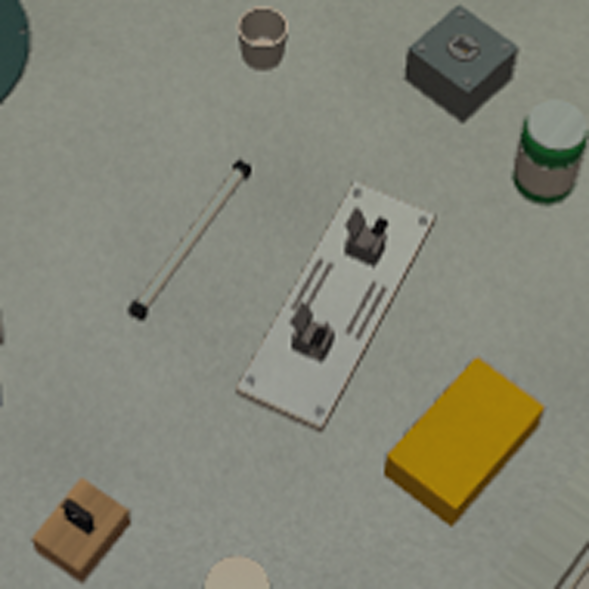

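The crop confirms it: a bare aluminium tube with black caps from crop (240,168) to (138,310). The clip's tall tines are on the robot side. Next I'll plan the hover that sees both bar and clip.

```bash
cat >> h.py <<'E'
from scipy.spatial.transform import Rotation as Ro
def Rt(yaw):  # tool y axis at angle yaw (rad), z down
    y=np.array([np.cos(yaw),np.sin(yaw),0]);z=np.array([0,0,-1.]);return np.c_[np.cross(y,z),y,z]
def plan(pos,yaw,dmax=33.,amax=6.2,N=None,start=None):
    "constant row x N to reach pos/yaw; prints row and N"
    s=r.read_state();p,R=(np.array(s['tcp_pos']),np.array(s['ee_rot'])) if start is None else start
    G=Rt(yaw);w=Ro.from_matrix(R.T@G).as_rotvec();D=R.T@(np.array(pos)-p)
    n=N or max(1,int(np.ceil(max(np.linalg.norm(D)*1e3/dmax,np.degrees(np.linalg.norm(w))/amax))))
    S=sum(Ro.from_rotvec(w*k/n).as_matrix() for k in range(n))
    t=np.linalg.solve(S,D)
    print('N',n,'row',(t/.5).round(4).tolist()+(w/n/np.pi).round(4).tolist(),'mm/row',(np.linalg.norm(t)*1e3).round(1))
    return np.array(pos),G
def st():
    s=r.read_state();R=np.array(s['ee_rot']);print('t',round(s['time'],2),'p',np.round(s['tcp_pos'],4),'yaw',round(float(np.arctan2(R[1,1],R[0,1])),4),'tilt',np.round(R[:2,2],4),'F',np.round(s['contact_force'],2),'M',np.round(s['wrist_torque'],2),'op',round(s['opening'],4),'g',round(s['grip_force'],1),'j',np.round(s['joint_pos'],2))
E
python3 - <<'E'
from h import *
plan([.50,-.03,.28],.14)
E
```

```text
N 20 row [0.0708, -0.0065, -0.0049, -0.0, -0.0, -0.0226] mm/row 35.6
```

```bash
for i in 1 2 3 4; do python3 -m pendant '[[0.0708,-0.0065,-0.0049,0,0,-0.0226,1],[0.0708,-0.0065,-0.0049,0,0,-0.0226,1],[0.0708,-0.0065,-0.0049,0,0,-0.0226,1],[0.0708,-0.0065,-0.0049,0,0,-0.0226,1],[0.0708,-0.0065,-0.0049,0,0,-0.0226,1]]' ; done | tail -3
python3 -m pendant '[[0,0,0,0,0,0,1],[0,0,0,0,0,0,1]]'
python3 - <<'E'
from h import *
st(); cap('wrist','w1.png')
E
```

```text
contact_force: [0.9, -0.4, 0.0]
opening: 0.0856
grip_force: 0.0
time: 1.93
tcp_pos: [0.4999, -0.0285, 0.2805]
ee_rot: [[-0.143, 0.99, 0.0], [0.99, 0.143, -0.0], [-0.0, 0.0, -1.0]]
contact_force: [0.0, -1.3, -0.3]
opening: 0.0852
grip_force: 0.0
t 1.93 p [ 0.4999 -0.0285  0.2805] yaw 0.1434 tilt [ 0.0002 -0.0001] F [ 0.02 -1.34 -0.31] M [-0.05 -0.03 -0.05] op 0.0852 g 0.0 j [ 0.52  0.18 -0.59  1.84  0.11  1.15  0.04]
```

View pics/w1.png

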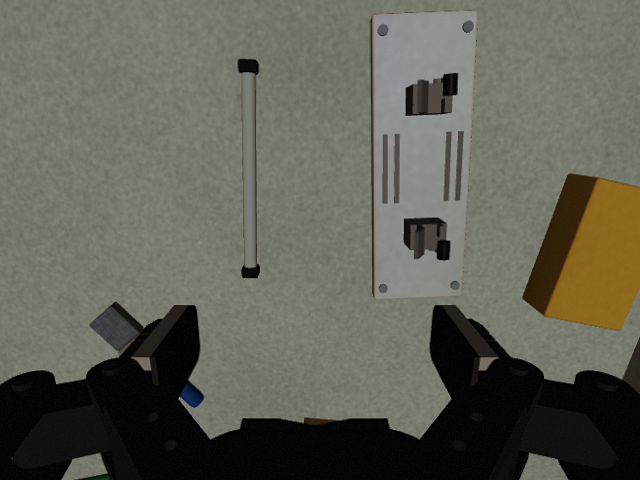

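The bar runs from cap (248,66) to cap (250,271). The plate corners are (373,15), (476,11), (462,297), (375,298), and its screws (383,30), (468,27), (383,288), (455,285).

```bash
python3 - <<'E'
from h import *
z=np.load('pics/w1.png.npz');p,R,im,d=z['p'],z['R'],z['im'],z['d']
f=lambda u,v,h:atz('wrist',u,v,h,p,R)
# bar: bright tube pixels via rows, top edge; use tube center col per row
g=cv2.cvtColor(im,cv2.COLOR_RGB2GRAY)
print(g[150,235:265], g[66,235:262],g[52:82,248],g[258:284,250])
a,b=f(248,66,.016),f(250,271,.014);print('bar',a,b,(a+b)/2,np.arctan2(-(a-b)[0],(a-b)[1]))
for nm,P in(('corn',[(373,15),(476,11),(462,297),(375,298)]),('scr',[(383,30),(468,27),(455,285),(383,288)])):
    Q=np.array([f(u,v,.018) for u,v in P]);print(nm,Q.mean(0),Q[:,:2].tolist());
    t=(Q[0]+Q[1]-Q[2]-Q[3]);print(np.arctan2(-t[0],t[1]),np.linalg.norm(t)/2)
for u,v in((383,100),(450,84),(443,250),(249,150),(300,150)):print(u,v,atd('wrist',u,v,d[v,u],p,R))
cv2.imwrite('pics/w1c.png',cv2.resize(cv2.imread('pics/w1.png')[60:270,390:480],None,fx=2.8,fy=2.8,interpolation=cv2.INTER_CUBIC))
E
```

```text
[120 119 118 117 118 120 125  95 105 118 120 122 123 125 123 120 119 112
 105  91  57 116 128 124 124 120 125 125 124 123] [115 120  92  32   2  10  10  12  11  11  11  12  14   6   9  11  13   8
  12  13   5   4   0  40 107 122 122] [114 113 114 117 117 121 104  37  10  11   9  13  10   7   6   9  12   9
  11   2 101 128 127 124 122 125 124 126 123 124] [123 124 124 124 122 123 124 122 127 104  43   2   9   8  10  11   9  14
  10   0 106 125 127 130 131 134]
bar [0.41833674 0.09474471 0.016     ] [ 0.44100323 -0.11448355  0.014     ] [ 0.42966999 -0.00986942  0.015     ] 0.10791291956788013
corn [0.60462057 0.02339984 0.018     ] [[0.5297813091530454, 0.15536546575004037], [0.62470694725438, 0.17330568049978043], [0.6804886676178361, -0.11006661665409925], [0.5835053605319914, -0.12500515505167586]]
0.19185844462776622 0.2871400318616288
scr [0.60527702 0.02347918 0.018     ] [[0.5413929874243443, 0.14411367265103395], [0.6204502377410281, 0.15876972147655039], [0.6691446973275288, -0.09706853529318868], [0.5901201448426576, -0.11189814522772612]]
0.1880826772576771 0.2605194188431579
383 100 [0.55284472 0.08237041 0.01877033]
450 84 [0.59917893 0.09815683 0.06957476]
443 250 [ 0.62654191 -0.04656895  0.06980194]
249 150 [0.42736919 0.01588878 0.01636419]
300 150 [ 0.47817688  0.02250438 -0.00072168]
```

View pics/w1c.png

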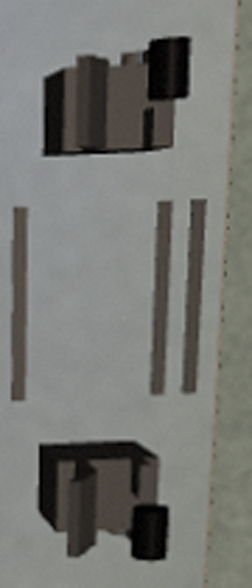

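The enlarged crop shows both forks with tall tines on the left (-x) and black jaw noses at right; the noses' height (69.6 mm) matches. The clip is at (0.605,0.0235) with yaw 0.188, and the bar at (0.4297,-0.0098) with yaw 0.108.

```bash
python3 - <<'E'
from h import *
a=plan([.4297,-.0098,.06],.108)
plan([.4297,-.0098,.0035],.108,dmax=20,start=a)
E
```

```text
N 8 row [0.0073, -0.0168, 0.0551, -0.0, 0.0, 0.0013] mm/row 29.0
N 3 row [0.0, 0.0, 0.0377, 0.0, 0.0, 0.0] mm/row 18.8
```

```bash
for i in 1 2; do python3 -m pendant '[[0.0073,-0.0168,0.0551,0,0,0.0013,1],[0.0073,-0.0168,0.0551,0,0,0.0013,1],[0.0073,-0.0168,0.0551,0,0,0.0013,1],[0.0073,-0.0168,0.0551,0,0,0.0013,1]]' >/dev/null; done
python3 -m pendant '[[0,0,0,0,0,0,1],[0,0,0,0,0,0,1]]' >/dev/null
python3 - <<'E'
from h import *
st()
z=cap('wrist','w2.png')
plan([.4297,-.0098,.0035],.108,dmax=20)
E
```

```text
t 2.82 p [ 0.4293 -0.0102  0.0595] yaw 0.1064 tilt [-0.0028  0.0003] F [ 0.91 -0.56  0.32] M [ 0.05  0.01 -0.01] op 0.085 g 0.0 j [ 0.4   0.39 -0.51  2.2   0.33  0.62 -0.24]
N 3 row [0.0003, -0.0006, 0.0381, -0.0, -0.0, -0.0002] mm/row 19.0
```

View pics/w2.png

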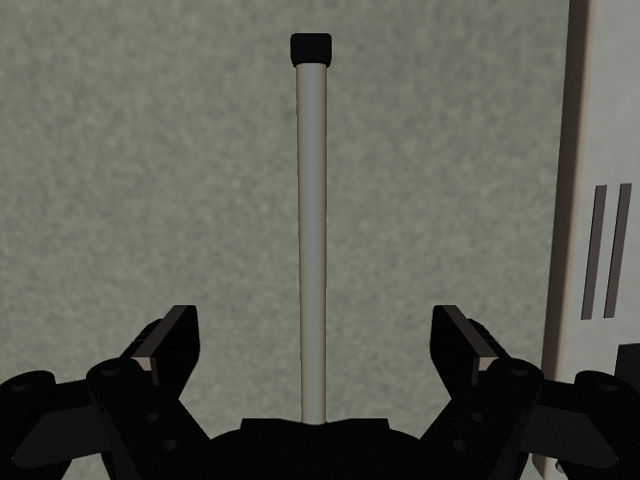

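The bar is centred between the open fingers (column 312-314) and parallel to the tool. Descend and grip.

```bash
python3 -m pendant '[[0.0003,-0.0006,0.0381,0,0,0,1],[0.0003,-0.0006,0.0381,0,0,0,1],[0.0003,-0.0006,0.0381,0,0,0,1],[0,0,0,0,0,0,1]]' >/dev/null
python3 -c "
from h import *
st()"
python3 -m pendant '[[0,0,0,0,0,0,0],[0,0,0,0,0,0,0],[0,0,0,0,0,0,0],[0,0,0,0,0,0,0],[0,0,0,0,0,0,0]]' 60 >/dev/null
python3 -m pendant '[[0,0,0,0,0,0,0],[0,0,0,0,0,0,0],[0,0,0,0,0,0,0],[0,0,0,0,0,0,0],[0,0,0,0,0,0,0]]' 60 >/dev/null
python3 -c "
from h import *
st()
z=np.load('pics/w2.png.npz');print(atz('wrist',311,34,.018,z['p'],z['R']),atz('wrist',311,64,.016,z['p'],z['R']))"
```

```text
t 3.2 p [ 0.4293 -0.0099  0.002 ] yaw 0.1063 tilt [-0.0008 -0.0002] F [-1.56  0.47 -0.88] M [-0.01  0.08 -0.02] op 0.0852 g 0.0 j [ 0.32  0.51 -0.42  2.22  0.44  0.49 -0.34]
t 4.03 p [ 0.4292 -0.0094  0.0033] yaw 0.1074 tilt [ 0.0006 -0.0004] F [-3.69 -1.13 15.43] M [-0.2   0.71  0.05] op 0.0116 g 58.6 j [ 0.32  0.51 -0.43  2.22  0.44  0.49 -0.34]
[0.41684046 0.10014679 0.018     ] [0.41803039 0.08851801 0.016     ]
```

```bash
python3 -m pendant '[[0,0,-0.03,0,0,0,0],[0,0,-0.06,0,0,0,0],[0,0,-0.06,0,0,0,0],[0,0,-0.05,0,0,0,0],[0,0,-0.03,0,0,0,0]]' >/dev/null
python3 - <<'E'
from h import *
st();a=plan([.605,.0235,.12],.188)
E
```

```text
t 4.45 p [ 0.4294 -0.0092  0.1202] yaw 0.1076 tilt [ 0.002  -0.0003] F [ 0.42  0.38 -1.33] M [ 0.04 -0.05  0.05] op 0.0112 g 59.4 j [ 0.47  0.28 -0.58  2.17  0.22  0.75 -0.15]
N 6 row [0.0026, 0.0595, 0.0001, 0.0001, 0.0, -0.0043] mm/row 29.8
```

```bash
for i in 1 2; do python3 -m pendant '[[0.0026,0.0595,0,0,0,-0.0043,0],[0.0026,0.0595,0,0,0,-0.0043,0],[0.0026,0.0595,0,0,0,-0.0043,0]]' >/dev/null; done
python3 -m pendant '[[0,0,0,0,0,0,0],[0,0,0,0,0,0,0]]' >/dev/null
python3 - <<'E'
from h import *
st(); cap('wrist','w3.png')
E
```

```text
t 5.12 p [0.6049 0.0241 0.1171] yaw 0.189 tilt [-0.0009  0.0009] F [-0.82  0.35 -1.12] M [-0.    0.06  0.01] op 0.0107 g 59.6 j [ 0.31  0.57 -0.54  1.74  0.35  0.93 -0.18]
```

View pics/w3.png

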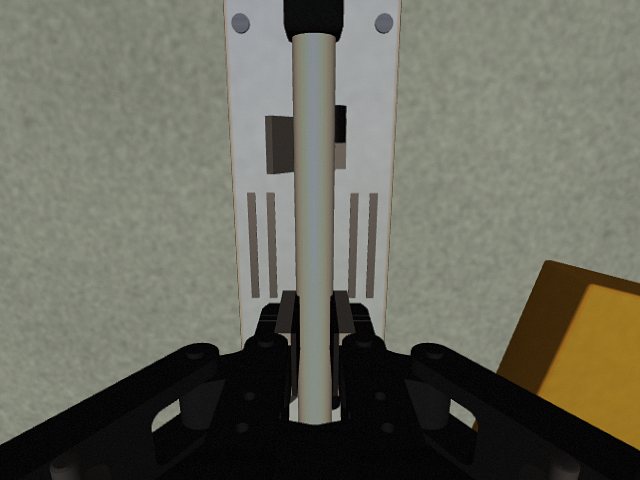

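The bar covers columns 293-336. Plate screws are at (240,23) and (384,23), the grooves are around 251/270 and 353/374, and the nose is at (341,124).

```bash
python3 - <<'E'
from h import *
z=np.load('pics/w3.png.npz');p,R,im,d=z['p'],z['R'],z['im'],z['d']
G=Rt(.188);yc=G[:,0];xc=G[:,1];c=np.array([.605,.0235,0])
def cl(q):q=q-c;return np.round([q@xc*1e3,q@yc*1e3,q[2]*1e3],1)
for v in(60,120,180,240,300,350,380):print('bar top',cl(atd('wrist',314,v,d[v,314],p,R)))
g=cv2.cvtColor(im,cv2.COLOR_RGB2GRAY).astype(float)
for v in(60,80,100,220,240): print(v,''.join('%4d'%x for x in g[v,222:245]),'|',''.join('%4d'%x for x in g[v,380:402]))
for u,v in((240,23),(384,23)):print('scr',cl(atz('wrist',u,v,.018,p,R)))
for u,v in((251,245),(270,245),(353,245),(374,245)):print('groove',cl(atz('wrist',u,v,.018,p,R)))
for u,v in((341,115),(341,130),(275,140)):print('x',cl(atd('wrist',u,v,d[v,u],p,R)))
for u,v in((293,100),(336,100),(294,200),(334,200)):print('bar edge',cl(atz('wrist',u,v,.123,p,R)))
E
```

```text
bar top [  0.7  91.9 129.9]
bar top [  0.7  74.2 128.7]
bar top [  0.7  55.2 131.2]
bar top [  0.7  34.9 131.6]
bar top [  0.7  12.3 130.5]
bar top [  0.7  -8.1 130.2]
bar top [  0.7 -21.  130.4]
60  134 129 131 116 118 154 151 159 164 163 164 161 161 161 163 161 159 160 159 161 161 161 161 |  165 164 163 163 164 165 164 163 165 166 163 163 165 161 162 157 151 146 106 123 139 141
80  125 127 126 131 110 123 152 154 156 159 161 157 159 158 160 160 162 161 160 162 163 165 162 |  162 164 161 163 164 161 162 162 162 164 161 160 160 163 156 150 143 111 121 142 137 135
100  133 131 134 129 130 112 134 150 152 160 162 159 161 160 161 160 162 163 160 160 160 159 162 |  160 162 162 162 161 162 164 164 163 164 164 164 162 158 149 142 125 124 142 140 142 140
220  134 133 131 129 130 128 128 132 134 135 135 137  95 149 148 155 160 159 159 158 157 157 158 |  161 157 159 159 161 159 159 155 148 134 102 131 130 129 130 132 134 131 133 134 133 132
240  132 131 132 134 132 135 134 138 138 137 136 137 139  87 151 147 152 158 159 158 158 157 157 |  158 157 156 158 157 156 152 141 133  95 141 136 136 139 138 140 143 144 141 141 137 139
scr [-41.  130.6  18. ]
scr [ 39.8 130.7  18. ]
groove [-40.1   1.2  18. ]
groove [-27.8   1.2  18. ]
groove [25.7  1.3 18. ]
groove [39.2  1.3 18. ]
x [13.2 78.7 68.8]
x [13.3 71.9 69.6]
x [-17.1  67.4  76.9]
bar edge [ -6.3  80.8 123. ]
bar edge [  8.   80.8 123. ]
bar edge [ -6.4  47.3 123. ]
bar edge [  7.8  47.3 123. ]
```

```bash
python3 -m pendant '[[0,-0.0028,0.02,0,0,0,0],[0,0,0.03,0,0,0,0],[0,0,0.03,0,0,0,0],[0,0,0.008,0,0,0,0],[0,0,0,0,0,0,0]]' 80 | tail -5
for i in 1 2; do python3 -m pendant '[[0,0,0.005,0,0,0,0],[0,0,0.005,0,0,0,0],[0,0,0.005,0,0,0,0],[0,0,0.005,0,0,0,0]]'>/dev/null; python3 -c "
from h import *
st()"; done
python3 -m pendant '[[0,0,0.004,0,0,0,0],[0,0,0.003,0,0,0,0],[0,0,0,0,0,0,0]]' >/dev/null; python3 -c "
from h import *
st()"
```

```text
tcp_pos: [0.6018, 0.0229, 0.0725]
ee_rot: [[-0.187, 0.982, -0.002], [0.982, 0.187, -0.0], [0.0, -0.002, -1.0]]
contact_force: [-0.6, -0.2, -1.8]
opening: 0.0107
grip_force: 80.1
t 5.92 p [0.6032 0.0232 0.0641] yaw 0.1883 tilt [ 0.0004 -0.0002] F [-7.2  -1.27 11.24] M [-0.29  1.42 -0.01] op 0.0105 g 81.9 j [ 0.29  0.64 -0.5   1.78  0.4   0.83 -0.22]
t 6.25 p [0.6026 0.0231 0.0536] yaw 0.1882 tilt [-0.0011 -0.0004] F [-4.65 -0.95  0.33] M [-0.09  0.93 -0.05] op 0.0106 g 80.9 j [ 0.28  0.65 -0.5   1.78  0.41  0.82 -0.22]
t 6.5 p [0.6032 0.0233 0.05  ] yaw 0.1884 tilt [0.0001 0.0002] F [ 0.45  0.44 -1.82] M [ 0.02 -0.06 -0.02] op 0.0102 g 80.5 j [ 0.28  0.66 -0.49  1.78  0.41  0.81 -0.23]
```

```bash
for i in 1 2 3; do python3 -m pendant '[[0,0,0.003,0,0,0,0],[0,0,0,0,0,0,0]]'>/dev/null; python3 -c "
from h import *
st()"; done
```

```text
t 6.67 p [0.6035 0.0233 0.0495] yaw 0.1884 tilt [ 0.0007 -0.0002] F [-4.2  -0.53  9.4 ] M [-0.15  0.94  0.03] op 0.0102 g 81.9 j [ 0.28  0.66 -0.49  1.78  0.41  0.81 -0.23]
t 6.83 p [0.6036 0.0233 0.0492] yaw 0.1884 tilt [ 0.0011 -0.0008] F [-12.95  -2.38  33.52] M [-0.49  3.16  0.  ] op 0.0103 g 84.4 j [ 0.28  0.66 -0.49  1.78  0.41  0.81 -0.23]
t 7.0 p [0.6037 0.0234 0.049 ] yaw 0.1884 tilt [ 0.0015 -0.0015] F [-24.12  -3.46  57.89] M [-0.88  5.37  0.  ] op 0.0102 g 87.2 j [ 0.28  0.66 -0.49  1.78  0.41  0.81 -0.23]
```

```bash
python3 -m pendant '[[0,0,-0.007,0,0,0,0],[0,0,0,0,0,0,0.4],[0,0,0,0,0,0,0.8],[0,0,0,0,0,0,0.8],[0,0,0,0,0,0,0.8]]'>/dev/null;python3 -m pendant '[[0,0,-0.05,0,0,0,0.8],[0,0,-0.07,0,0,0,0.8],[0,0,-0.07,0,0,0,0.8],[0,0,-0.05,0,0,0,0.8],[0,0,0,0,0,0,0.8]]'>/dev/null
python3 - <<'E'
from h import *
st(); im,d,s=cap('wrist','w4.png');p,R=s['tcp_pos'],s['ee_rot']
G=Rt(.188);yc=G[:,0];xc=G[:,1];c=np.array([.605,.0235,0])-.0007*xc
for v in range(0,400,20):
  row=[]
  q=atd('wrist',313,v,d[v,313],p,R)-c; row=np.round([q@xc*1e3,q@yc*1e3,q[2]*1e3],1); print(v,row,end=';')
plan([.567,-.35,.24],.1)
E
```

```text
t 7.83 p [0.6053 0.0237 0.1744] yaw 0.1884 tilt [0.0068 0.0002] F [-0.55 -0.14  0.63] M [ 0.03  0.   -0.01] op 0.0682 g 0.0 j [ 0.34  0.5  -0.57  1.71  0.31  1.02 -0.15]
0 [  0.9  69.2 317.5];20 [  2.2 150.4   0.7];40 [  2.1 133.   19.3];60 [  2.1 120.4  17.2];80 [  1.9 101.2  64.2];100 [ 1.9 89.8 62.5];120 [ 1.9 78.  62.5];140 [ 1.9 65.9 61.2];160 [ 1.8 53.4 62. ];180 [ 1.8 40.7 62.5];200 [ 1.8 27.4 60.7];220 [ 1.8 14.2 62.4];240 [ 1.8  0.5 62.9];260 [  1.8 -14.2  61.1];280 [  1.8 -28.3  62.8];300 [  1.7 -44.   61.3];320 [  1.7 -59.2  62.1];340 [  0.9  69.2 317.5];360 [  1.7 -91.9  62.1];380 [   1.7 -106.3   66.1];N 12 row [-0.0607, -0.0153, -0.0114, 0.0001, 0.0, 0.0023] mm/row 31.8
```

View pics/w4.png

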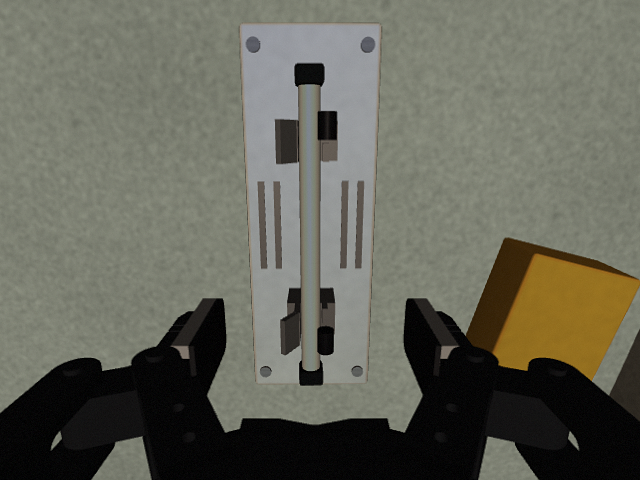

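The bar is seated: tube top ≈62 mm and level, with both noses (327,125) and (325,341) over the tube edge and caps at (309,74) and (311,373). Now to the key.

```bash
for i in 1 2 3; do python3 -m pendant '[[-0.0607,-0.0153,-0.0114,0.0001,0,0.0023,1],[-0.0607,-0.0153,-0.0114,0.0001,0,0.0023,1],[-0.0607,-0.0153,-0.0114,0.0001,0,0.0023,1],[-0.0607,-0.0153,-0.0114,0.0001,0,0.0023,1]]'>/dev/null; done
python3 -m pendant '[[0,0,0,0,0,0,1],[0,0,0,0,0,0,1]]'>/dev/null
python3 - <<'E'
from h import *
st(); im,d,s=cap('wrist','w5.png')
cv2.imwrite('pics/w5v.png',cv2.resize(im[100:400,160:480,::-1],None,fx=1.8,fy=1.8,interpolation=cv2.INTER_CUBIC))
E
```

```text
t 9.05 p [ 0.5655 -0.3522  0.2364] yaw 0.0986 tilt [-0.0051 -0.0001] F [-0.91  0.79  0.33] M [ 0.03 -0.01  0.  ] op 0.0854 g 0.0 j [ 0.83  0.53 -0.46  1.48  0.25  1.2   0.43]
```

View pics/w5v.png

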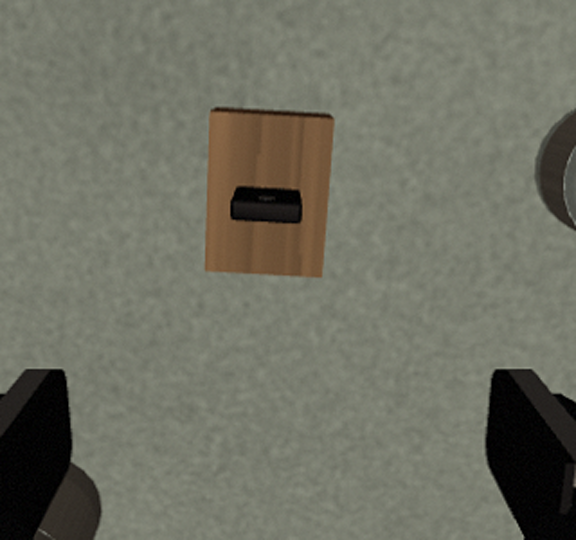

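The crop shows the stand (corners about (212,110), (332,117), (322,276), (206,270)) and the black key head (233-300,188-220). It's aligned with the stand to within about 2°. I'll fit the stand top and head top using depth.

```bash
cat >> h.py <<'E'
def cloud(im,d,s,u0,u1,v0,v1):
    P=[];C=[]
    for v in range(v0,v1):
        for u in range(u0,u1):
            if d[v,u]>0: P.append(atd('wrist',u,v,d[v,u],s['p'],s['R']));C.append(im[v,u])
    return np.array(P),np.array(C).astype(int)
E
python3 - <<'E'
from h import *
z=np.load('pics/w5.png.npz');im,d,p,R=z['im'],z['d'],z['p'],z['R']
# stand top: brown mask pixels; corners via minAreaRect at z=.036
I=im.astype(int);m=((I[...,0]-I[...,2]>25)).astype(np.uint8);m[:140]=0;m[270:]=0;m[:,:260]=0;m[:,360:]=0
k=(I.sum(2)<100).astype(np.uint8);k[:195]=0;k[230:]=0;k[:,280:]*=1;k[:,:280]=0;k[:,335:]=0
ys,xs=np.nonzero(m|k)
for nm,mm,h in(('stand',m|k,.036),):
    ys,xs=np.nonzero(mm);Q=np.array([atz('wrist',a,b,h,p,R)[:2] for a,b in zip(xs,ys)]);rect=cv2.minAreaRect((Q*1e3).astype(np.float32));print(nm,rect,len(Q))
ys,xs=np.nonzero(k);q=np.array([atd('wrist',a,b,d[b,a],p,R) for a,b in zip(xs,ys)])
print('key z pct',np.percentile(q[:,2],[2,25,50,75,98]))
t=q[(q[:,2]>.066)&(q[:,2]<.078)];print(len(t),cv2.minAreaRect((t[:,:2]*1e3).astype(np.float32)))
# image-based: head top outline at z=.072
for u,v in((160+233/1.8,100+200/1.8),(160+300/1.8,100+200/1.8)):print(atz('wrist',u,v,.072,p,R))
print('k bounds',xs.min(),xs.max(),ys.min(),ys.max()); 
gg=I.sum(2)
for v in range(200,226,2):print(v,gg[v,285:332:1].tolist()[:3], [int(x) for x in np.nonzero(k[v])[0][[0,-1]]] if k[v].any() else None, gg[v,308])
E
```

```text
Traceback (most recent call last):
  File "h.py", line 20, in atz
    o,d=world(n,u,v,0,p,R); return o+d*(h-o[2])/d[2]
        ~~~~~^^^^^^^^^^^^^
  File "h.py", line 10, in world
    c=vision.get_calibration(n);K=np.array(c['camera_matrix'])
ValueError: time passes only in moves, steps and waits
```

```bash
sed -i "s/c=vision.get_calibration(n);K=/c=CAL(n);K=/" h.py; sed -i "3i import functools\nCAL=functools.lru_cache(None)(lambda n:vision.get_calibration(n))" h.py
python3 - <<'E'
from h import *
z=np.load('pics/w5.png.npz');im,d,p,R=z['im'],z['d'],z['p'],z['R']
I=im.astype(int);m=((I[...,0]-I[...,2]>25)).astype(np.uint8);m[:140]=0;m[270:]=0;m[:,:260]=0;m[:,360:]=0
k=(I.sum(2)<100).astype(np.uint8);k[:195]=0;k[230:]=0;k[:,:280]=0;k[:,335:]=0
ys,xs=np.nonzero(m|k);Q=np.array([atz('wrist',a,b,.036,p,R)[:2] for a,b in zip(xs,ys)]);print(cv2.minAreaRect((Q*1e3).astype(np.float32)),len(Q))
ys,xs=np.nonzero(k);q=np.array([atd('wrist',a,b,d[b,a],p,R) for a,b in zip(xs,ys)])
print('key z pct',np.percentile(q[:,2],[2,25,50,75,98]))
t=q[(q[:,2]>.066)&(q[:,2]<.078)];print(len(t),cv2.minAreaRect((t[:,:2]*1e3).astype(np.float32)))
print('k bounds',xs.min(),xs.max(),ys.min(),ys.max())
gg=I.sum(2)
for v in range(198,228,2):print(v,gg[v,300:312:3],[int(x) for x in np.nonzero(k[v])[0][[0,-1]]] if k[v].any() else None,(d[v,308]*1e3).round(1))
E
```

```text
((559.2510986328125, -346.6230163574219), (60.28669738769531, 81.98263549804688), 2.2767021656036377) 6124
key z pct [0.04331031 0.06442262 0.07171312 0.07258299 0.07394163]
510 ((559.3037719726562, -347.0525817871094), (31.784523010253906, 10.391008377075195), 1.8197914361953735)
k bounds 288 327 204 223
198 [221 255 261 248] None 345.5
200 [230 258 256 245] None 345.1
202 [243 271 265 249] None 345.9
204 [ 43  93 137 146] [291, 304] 341.5
206 [15 12  5  1] [290, 325] 332.7
208 [10 13 39 10] [290, 326] 323.5
210 [  9  16  91 106] [289, 326] 313.7
212 [48 43 23 12] [288, 326] 313.2
214 [ 99 100  90  88] [288, 327] 312.9
216 [73 84 74 83] [288, 327] 312.6
218 [67 64 71 69] [288, 327] 313.5
220 [59 57 61 59] [288, 326] 312.2
222 [34 37 15 31] [296, 326] 313.6
224 [237 276 260 229] None 352.2
226 [232 266 255 244] None 351.9
```

The key is at (0.5593,-0.3470), x-axis yaw ≈0.036. The grasp is across its thickness at tool yaw 1.607, which leaves the last joint room for the clockwise turn.

```bash
python3 - <<'E'
from h import *
plan([.5593,-.3470,.12],1.607)
E
```

```text
N 14 row [0.0011, -0.0003, 0.0167, -0.0001, -0.0001, -0.0342] mm/row 8.3
```

```bash
for i in 1 2; do python3 -m pendant '[[0.0011,-0.0003,0.0167,-0.0001,-0.0001,-0.0342,1],[0.0011,-0.0003,0.0167,-0.0001,-0.0001,-0.0342,1],[0.0011,-0.0003,0.0167,-0.0001,-0.0001,-0.0342,1],[0.0011,-0.0003,0.0167,-0.0001,-0.0001,-0.0342,1],[0.0011,-0.0003,0.0167,-0.0001,-0.0001,-0.0342,1]]'>/dev/null; done
python3 -m pendant '[[0.0011,-0.0003,0.0167,-0.0001,-0.0001,-0.0342,1],[0.0011,-0.0003,0.0167,-0.0001,-0.0001,-0.0342,1],[0.0011,-0.0003,0.0167,-0.0001,-0.0001,-0.0342,1],[0.0011,-0.0003,0.0167,-0.0001,-0.0001,-0.0342,1],[0,0,0,0,0,0,1]]'>/dev/null
python3 -m pendant '[[0,0,0,0,0,0,1],[0,0,0,0,0,0,1]]'>/dev/null
python3 - <<'E'
from h import *
st(); im,d,s=cap('wrist','w6.png');p,R=s['tcp_pos'],s['ee_rot']
k=(im.astype(int).sum(2)<110)&(d>0)
ys,xs=np.nonzero(k);Q=np.array([atd('wrist',a,b,d[b,a],p,R) for a,b in zip(xs,ys)])
w=(np.abs(Q[:,2]-.072)<.004)&(np.hypot(Q[:,0]-.559,Q[:,1]+.347)<.03)
print(w.sum(),cv2.minAreaRect((Q[w][:,:2]*1e3).astype(np.float32)),ys[w].min(),ys[w].max(),xs[w].min(),xs[w].max())
plan([.5593,-.3470,.041],1.607,dmax=18)
E
```

```text
t 10.52 p [ 0.5603 -0.3463  0.1212] yaw 1.6031 tilt [0.0022 0.0001] F [-0.22  0.43  0.36] M [0.   0.01 0.03] op 0.0856 g 0.0 j [ 1.01  0.71 -0.74  1.6   0.53  1.05  1.72]
1082 ((558.5418701171875, -347.45330810546875), (31.376352310180664, 10.01977825164795), 1.279685616493225) 235 293 301 320
N 5 row [0.0005, -0.0002, 0.0322, -0.0, 0.0002, -0.0002] mm/row 16.1
```

```bash
python3 -m pendant '[[0.0006,-0.0004,0.0322,0,0,0,1],[0.0006,-0.0004,0.0322,0,0,0,1],[0.0006,-0.0004,0.0322,0,0,0,1],[0.0006,-0.0004,0.0322,0,0,0,1],[0.0006,-0.0004,0.0322,0,0,0,1]]'>/dev/null;
for i in 1 2; do python3 -m pendant '[[0,0,0,0,0,0,0],[0,0,0,0,0,0,0],[0,0,0,0,0,0,0],[0,0,0,0,0,0,0],[0,0,0,0,0,0,0]]' 60 >/dev/null; python3 -c "
from h import *
st()"; done
```

```text
t 11.4 p [ 0.559  -0.3483  0.0412] yaw 1.6057 tilt [ 0.0029 -0.0008] F [ 0.19 -0.27  0.45] M [-0.01 -0.01  0.  ] op 0.0258 g 0.0 j [ 0.98  0.8  -0.68  1.63  0.6   0.93  1.68]
t 11.82 p [ 0.5588 -0.3483  0.0411] yaw 1.6057 tilt [ 0.0024 -0.0007] F [-1.51  0.96  6.31] M [0.11 0.38 0.03] op 0.0091 g 58.6 j [ 0.98  0.8  -0.68  1.63  0.6   0.93  1.68]
```

```bash
python3 -m pendant '[[0,0,-0.03,0,0,0,0],[0,0,-0.06,0,0,0,0],[0,0,-0.06,0,0,0,0],[0,0,-0.06,0,0,0,0],[0,0,-0.06,0,0,0,0]]' >/dev/null
python3 - <<'E'
from h import *
st();a=plan([.534,.353,.19],1.607,dmax=30)
E
```

```text
t 12.23 p [ 0.5583 -0.3478  0.1781] yaw 1.6063 tilt [ 0.0024 -0.0003] F [-0.38  0.67  0.46] M [-0.03 -0.01  0.01] op 0.009 g 59.5 j [ 1.04  0.65 -0.78  1.56  0.48  1.14  1.76]
N 24 row [-0.0001, 0.0584, -0.001, -0.0, 0.0, -0.0] mm/row 29.2
```

```bash
for i in 1 2 3 4 5; do python3 -m pendant '[[0,0.0584,-0.001,0,0,0,0],[0,0.0584,-0.001,0,0,0,0],[0,0.0584,-0.001,0,0,0,0],[0,0.0584,-0.001,0,0,0,0],[0,0.0584,-0.001,0,0,0,0]]' >/dev/null; done
python3 -m pendant '[[0,0,0,0,0,0,0],[0,0,0,0,0,0,0]]'>/dev/null
python3 - <<'E'
from h import *
st(); im,d,s=cap('wrist','w7.png')
E
```

```text
t 14.48 p [0.5317 0.3834 0.1887] yaw 1.6088 tilt [0.002  0.0009] F [-0.32 -0.89 -1.17] M [-0.06 -0.   -0.02] op 0.009 g 59.5 j [-0.1   0.66 -0.85  1.55  0.52  1.17  0.55]
```

View pics/w7.png

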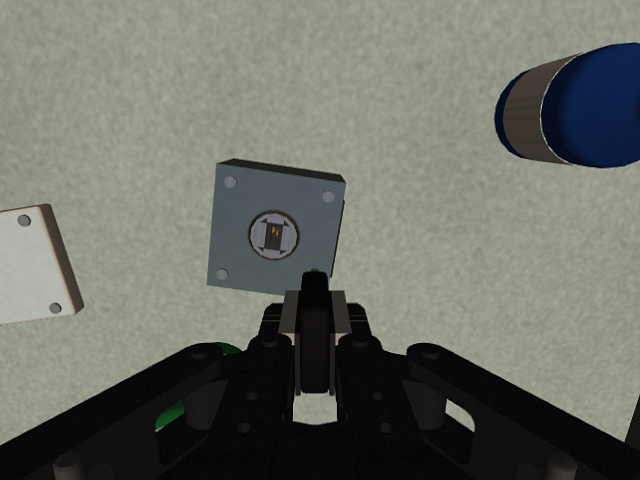

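The picture shows the lock face centred near (273,235), and the keyway running near-vertical in the image, (275,218)-(271,252). Box screws are at (231,182), (328,197), (222,273). The key head is in the fingers at columns 302-328.

```bash
cat > sw.py <<'E'
from h import *
def sw(f,c0):
    z=np.load('pics/'+f+'.npz');im,d,p,R=z['im'],z['d'],z['p'],z['R']
    # rectified top-down patch at z=.062 around guess, 0.25mm/px
    n=240;res=.00025
    c=CAL('wrist');T=np.array(c['tool_from_camera']);K=np.array(c['camera_matrix'])
    gx,gy=np.meshgrid((np.arange(n)-n/2)*res+c0[0],(np.arange(n)-n/2)*res+c0[1])
    X=np.stack([gx,gy,np.full_like(gx,.062)],-1).reshape(-1,3)
    q=((X-p)@R-T[:3,3])@T[:3,:3];x=q[:,:2]/q[:,2:];x=x*(1+c['k1']*(x**2).sum(1,keepdims=True))
    m=(x*[K[0,0],K[1,1]]+[K[0,2],K[1,2]]).astype(np.float32).reshape(n,n,2)
    g=cv2.cvtColor(cv2.remap(im,m[...,0],m[...,1],cv2.INTER_LINEAR),cv2.COLOR_RGB2GRAY)
    h=cv2.HoughCircles(cv2.GaussianBlur(g,(5,5),1),cv2.HOUGH_GRADIENT,1,200,param1=80,param2=15,minRadius=60,maxRadius=76)
    print('circ',h)
    if h is not None:
        u,v,rr=h[0,0];C=np.array([c0[0]+(u-n/2)*res,c0[1]+(v-n/2)*res]);print('centre',C.round(4),'r mm',rr*res*1e3)
        yy,xx=np.nonzero(g>-1);w=np.hypot(xx-u,yy-v)<50;t=np.percentile(g[yy[w],xx[w]],18)
        k=((g<max(t,1))&(np.hypot(np.arange(n)[None]-u,np.arange(n)[:,None]-v)<50)).astype(np.uint8)
        nl,L,S,Ce=cv2.connectedComponentsWithStats(k);i=1+S[1:,4].argmax()
        ys,xs=np.nonzero(L==i);Q=np.c_[xs,ys].astype(np.float32);print('slot',cv2.minAreaRect(Q),S[i],'mm',np.array(cv2.minAreaRect(Q)[1])*res*1e3, c0+(Q.mean(0)-n/2)*res)
        e=np.linalg.eigh(np.cov(Q.T));print('pca ang',np.degrees(np.arctan2(*e[1][::-1,1])))
    return g
E
python3 - <<'E'
from sw import *
z=np.load('pics/w7.png.npz');p,R,d=z['p'],z['R'],z['d']
c0=atz('wrist',273,235,.062,p,R)[:2];print('c0',c0)
A=[atz('wrist',u,v,.06,p,R)[:2] for u,v in((231,182),(328,197),(222,273))];print(A,'mid',(A[1]+A[2])/2)
a=A[1]-A[0];b=A[2]-A[0];print(np.degrees(np.arctan2(a[1],a[0])),np.degrees(np.arctan2(b[1],b[0])),np.linalg.norm(a),np.linalg.norm(b))
g=sw('w7.png',c0)
cv2.imwrite('pics/patch.png',g)
for j in range(30,210,10):print(' '.join('%3d'%x for x in g[j,30:210:8]))
# head in tool frame
ys,xs=np.mgrid[265:400,300:332];ys=ys.ravel();xs=xs.ravel();o=d[ys,xs]>0
Q=(np.array([atd('wrist',a,b,d[b,a],p,R) for a,b in zip(xs[o],ys[o])])-p)@R
t=np.median(Q[(Q[:,2]<-.02)&(Q[:,2]>-.05)][:,2]);w=np.abs(Q[:,2]-t)<.004;print('head top tool z',t,'x',np.percentile(Q[w][:,0],[1,99]),'y',np.percentile(Q[w][:,1],[1,99]))
E
```

```text
c0 [0.53461217 0.35496226]
[array([0.4982776 , 0.32531098]), array([0.50625774, 0.39295815]), array([0.56554077, 0.3173064 ])] mid [0.53589926 0.35513228]
83.27207985674994 -6.786501895117235 0.06811624766886454 0.06773777934467526
circ [[[123.5 120.5  66. ]]]
centre [0.5355 0.3551] r mm 16.5
slot ((122.45394134521484, 119.26630401611328), (41.47897720336914, 71.2016372680664), 84.5596694946289) [  86   96   71   48 1070] mm [10.3697443  17.80040932] [0.53331054 0.35371436]
pca ang 157.8767779625742
 84  84  86  86  87  85  87  86  85  85  85  86  84  84  84  86  86  88  86  88  86  85  84
 84  85  86  87  88  87  88  86  84  87  85  85  86  83  85  86  86  87  86  86  86  84  84
 84  84  87  87  88  87  86  84  70  56  38  35  33  40  65  80  86  87  88  85  86  85  84
 86  87  85  87  86  86  65  24  46 117 114 115 114 113 115  73  41  78  86  86  86  86  85
 86  86  87  87  82  41  49 111 110 108 109 109 109 109 111 111 116  71  66  88  86  87  85
 87  88  87  83  36  59 115 114 114 115 116 113 116 114 114 114  57 115 100  71  87  86  88
 87  86  86  56  53 116  67 104 111 109 110
[... 453 characters left out ...]
 41  41  40  44  46  51  61  85  57  60 117  60  87  87
 87  85  87  51  53 113  54  41 106 111 111 110 111 110 111 111 113  41 112  77  73  88  89
 88  86  87  84  42  73 115  66 108 116 114 115 115 113 112 113 112 110  90  52  87  88  87
 87  86  85  86  77  39  47 117 110 108 107 109 111 111 112 113 116  95  45  85  88  88  86
 85  87  86  88  89  83  51  32  62 109 112 115 111 110 109  82  28  69  86  87  87  87  88
 85  87  87  87  88  87  89  83  67  39  28  26  24  30  41  75  87  86  87  86  86  86  87
 86  89  88  87  87  88  89  88  87  88  87  89  88  87  86  87  86  86  86  85  87  87  87
head top tool z -0.03130496875029363 x [-0.01555518  0.01568144] y [-0.00369327  0.00576775]
```

```bash
python3 - <<'E'
from h import *
plan([.5357,.3542,.165],1.4528,dmax=15)
E
```

```text
N 3 row [-0.0024, -0.0184, 0.0157, 0.0, 0.0002, 0.0164] mm/row 12.1
```

```bash
python3 -m pendant '[[-0.0024,-0.0184,0.0157,0,0.0002,0.0164,0],[-0.0024,-0.0184,0.0157,0,0.0002,0.0164,0],[-0.0024,-0.0184,0.0157,0,0.0002,0.0164,0],[0,0,0,0,0,0,0],[0,0,0,0,0,0,0]]' 80 >/dev/null
python3 - <<'E'
from sw import *
st();cap('wrist','w8.png')
c0=np.array([.5357,.3551])
z=np.load('pics/w8.png.npz');p,R,d,im=z['p'],z['R'],z['d'],z['im']
g=sw('w8.png',c0)
for j in range(40,200,8):print(' '.join('%3d'%x for x in g[j,40:210:8]))
gg=cv2.cvtColor(im,cv2.COLOR_RGB2GRAY)
for v in(280,300,330,370):print(v,(d[v,296:334:2]*1e3).astype(int))
E
```

```text
t 14.95 p [0.5364 0.3526 0.1647] yaw 1.451 tilt [ 0.0003 -0.0007] F [-0.42  0.78  1.06] M [ 0.04 -0.    0.03] op 0.0092 g 82.2 j [-0.07  0.65 -0.81  1.61  0.51  1.11  0.44]
circ [[[115.5 118.5  74.3]]]
centre [0.5346 0.3547] r mm 18.575
slot ((118.40594482421875, 118.55940246582031), (42.38858413696289, 71.34416961669922), 84.2894058227539) [  81   96   72   48 1167] mm [10.59714603 17.8360424 ] [0.53333518 0.35434722]
pca ang 162.2944773517382
 85  85  86  85  86  86  86  84  84  84  85  84  83  84  85  86  86  85  84  83  82  83
 85  87  86  86  85  86  76  66  47  29  41  41  69  79  85  88  85  84  85  83  83  84
 85  86  87  87  81  57  22  46  76 113 117 108  49  24  66  81  85  85  85  83  85  84
 86  85  86  76  30  43 109 113 102 111 105 108 110 115 123  37  79  85  85  86  86  85
 86  85  78  42  90 113 109 110 107 108 108 109 110 111 112 113  31  79  85  85  85  20
 86  84  49  49 113 109 113 113 114 112 112 113 113 111  64 103 112  52  83  86  69   4
 85  71  41 114 103  96 109 108 107 108 106 105 108 110  81  40 103  92  75  85  66   3
 86  50  81 113  42  75 114 114 115
[... 740 characters left out ...]
  84  87  87  86
 86  87  81  42  48 113 106 107 107 106 105 108 108 110 107 113  29  81  86  88  86  86
 86  86  85  78  37  46 101 115 113 105  99 102 108 109  73  32  80  87  86  88  88  87
 85  86  86  86  83  55  28  26  64 113 101  76  45  23  53  82  86  86  86  87  87  86
 85  85  86  88  86  87  80  71  46  43  35  49  68  77  85  86  85  86  83  84  86  86
280 [263 264 262   0 145 144 143 144 144 145 144 145 144 143 144 147 263 264
 264]
300 [139 140 129 128 127 126 128 126 127 127 126 127 126 127 127 128 128 139
 139]
330 [117 118 117 124 124   0 124 123 122 123 124 123 124 122 124 124 125 119
 117]
370 [120 120 120 127 128 128 127 127 127 127 127 128 128 126 127 128 126 120
 120]
```

```bash
python3 -m pendant '[[0,0,0,0,0,0,0],[0,0,0,0,0,0,0],[0,0,0,0,0,0,0]]' 80 >/dev/null; python3 - <<'E'
from sw import *
z=np.load('pics/w8.png.npz');print('w8 p',z['p'])
def go(f):
    z=np.load('pics/'+f+'.npz');p,R,im=z['p'],z['R'],z['im']
    c=CAL('wrist');T=np.array(c['tool_from_camera']);K=np.array(c['camera_matrix'])
    # patch in TOOL axes on plane z=.062 (tool z = p.z-.062), 0.2mm/px
    n=240;res=.0002;h=p[2]-.062
    gx,gy=np.meshgrid((np.arange(n)-n/2)*res,(np.arange(n)-n/2)*res)
    X=np.stack([gx,gy,np.full_like(gx,h)],-1).reshape(-1,3)
    q=(X-T[:3,3])@T[:3,:3];x=q[:,:2]/q[:,2:];x=x*(1+c['k1']*(x**2).sum(1,keepdims=True))
    m=(x*[K[0,0],K[1,1]]+[K[0,2],K[1,2]]).astype(np.float32).reshape(n,n,2)
    g=cv2.cvtColor(cv2.remap(im,m[...,0],m[...,1],cv2.INTER_LINEAR),cv2.COLOR_RGB2GRAY)
    best=None
    # fit bright disk of r 16.2mm with dark ring: maximise mean(inside annulus 12-15.5)-mean(ring 16.5-18)
    yy,xx=np.mgrid[:n,:n]
    for cx in np.arange(95,146,1.):
        for cy in np.arange(95,146,1.):
            rr=np.hypot(xx-cx,yy-cy)*.2
            s=g[(rr>12.5)&(rr<15.5)].mean()-g[(rr>16.3)&(rr<17.8)].mean()
            if best is None or s>best[0]:best=(s,cx,cy)
    s,cx,cy=best;rr=np.hypot(xx-cx,yy-cy)*.2
    k=((g<85)&(rr<11)).astype(np.uint8);e=np.argwhere(k)
    print(f,p.round(4),'disc tool mm',(cx-120)*.2,(cy-120)*.2,'score',round(s,1),'rect',cv2.minAreaRect(e[:,::-1].astype(np.float32)))
    # template: rotate lead-in rectangle 19.6x11.5 best angle/centre on darkness (between)
    D=(g<85).astype(np.float32);b=None
    for a in np.radians(np.arange(-8,8.1,1)):
        for ox in np.arange(-1.5,1.6,.25):
            for oy in np.arange(-1.5,1.6,.25):
                dx=(xx-120)*.2-(cx-120)*.2-ox;dy=(yy-120)*.2-(cy-120)*.2-oy
                u=dx*np.cos(a)+dy*np.sin(a);v=-dx*np.sin(a)+dy*np.cos(a)
                i=(abs(u)<9.3)&(abs(v)<5.3);o=(abs(u)<11.5)&(abs(v)<7.5)&~((abs(u)<10.3)&(abs(v)<6.2))
                s=D[i].mean()-D[o].mean()
                if b is None or s>b[0]:b=(s,np.degrees(a),(cx-120)*.2+ox,(cy-120)*.2+oy)
    print(' slot',np.round(b,2))
go('w8.png')
for f in('w9.png',):
    cap('wrist',f);go(f)
E
```

```text
w8 p [0.53642135 0.35255561 0.16471233]
w8.png [0.5364 0.3526 0.1647] disc tool mm 1.6 2.4000000000000004 score 54.2 rect ((126.5, 131.0), (66.0, 99.0), 90.0)
 slot [0.79 0.   1.1  2.4 ]
w9.png [0.5358 0.3543 0.1646] disc tool mm 0.8 0.6000000000000001 score 52.5 rect ((122.5, 122.0), (66.0, 99.0), 90.0)
 slot [0.8 0.  0.3 0.6]
```

```bash
python3 -m pendant '[[0.0008,0.0022,0.02,0,0,0,0],[0,0,0.04,0,0,0,0],[0,0,0.04,0,0,0,0],[0,0,0.016,0,0,0,0],[0,0,0,0,0,0,0]]' 80 >/dev/null
python3 -c "
from h import *
st()"
for i in 1 2 3; do python3 -m pendant '[[0,0,0.004,0,0,0,0],[0,0,0.004,0,0,0,0],[0,0,0.004,0,0,0,0]]' >/dev/null
python3 -c "
from h import *
st()"; done
```

```text
t 15.72 p [0.5347 0.3544 0.1039] yaw 1.4518 tilt [-0.0029 -0.0016] F [ 0.5  -0.46 -0.22] M [-0.01  0.03 -0.03] op 0.009 g 82.3 j [-0.1   0.72 -0.77  1.65  0.57  1.02  0.4 ]
t 15.97 p [0.536  0.3553 0.101 ] yaw 1.4513 tilt [0.0011 0.0007] F [0.65 0.4  0.01] M [-0.01 -0.05  0.02] op 0.0088 g 82.3 j [-0.1   0.72 -0.76  1.65  0.57  1.01  0.39]
t 16.22 p [0.5357 0.355  0.0943] yaw 1.4512 tilt [0.0004 0.0001] F [ 0.25  0.77 -0.36] M [-0.03 -0.    0.03] op 0.0089 g 82.3 j [-0.11  0.73 -0.76  1.65  0.58  1.    0.39]
t 16.47 p [0.5357 0.3549 0.088 ] yaw 1.4512 tilt [-0.     -0.0002] F [ 0.71 -0.82 -0.15] M [-0.26  0.02  0.01] op 0.009 g 82.5 j [-0.11  0.74 -0.75  1.66  0.58  0.99  0.39]
```

```bash
for i in 1 2 3 4; do python3 -m pendant '[[0,0,0.004,0,0,0,0],[0,0,0.004,0,0,0,0]]' >/dev/null
python3 -c "
from h import *
st()"; done
```

```text
t 16.63 p [0.536  0.3551 0.0851] yaw 1.4511 tilt [ 0.0009 -0.    ] F [-5.15 -8.66 33.88] M [-2.19  1.61 -0.01] op 0.0088 g 87.5 j [-0.11  0.74 -0.75  1.66  0.59  0.98  0.38]
t 16.8 p [0.5357 0.3542 0.0803] yaw 1.451 tilt [ 0.0001 -0.0015] F [-0.47 -4.71  1.93] M [-1.38  0.28 -0.01] op 0.0086 g 82.7 j [-0.11  0.74 -0.75  1.66  0.59  0.98  0.38]
t 16.97 p [0.5358 0.3547 0.0764] yaw 1.451 tilt [ 0.0003 -0.0005] F [-2.23 -3.79 11.93] M [-0.65  0.4  -0.06] op 0.0088 g 84.3 j [-0.12  0.75 -0.75  1.66  0.59  0.97  0.38]
t 17.13 p [0.5358 0.3549 0.0725] yaw 1.4511 tilt [ 0.0004 -0.0003] F [-0.89 -3.27  9.08] M [-0.86  0.42  0.  ] op 0.009 g 83.7 j [-0.12  0.75 -0.74  1.66  0.6   0.97  0.37]
```

```bash
for i in 1 2 3 4; do python3 -m pendant '[[0,0,0.004,0,0,0,0],[0,0,0,0,0,0,0]]' >/dev/null
python3 -c "
from h import *
st()"; done
```

```text
t 17.3 p [0.5355 0.3548 0.0699] yaw 1.4513 tilt [-0.0004 -0.0003] F [ 0.29 -1.48 -1.77] M [-0.3   0.01  0.05] op 0.0089 g 82.4 j [-0.12  0.76 -0.74  1.66  0.6   0.96  0.37]
t 17.47 p [0.5355 0.3548 0.0679] yaw 1.4512 tilt [-0.0003 -0.0003] F [-1.32 -0.61 -3.82] M [-0.12  0.11  0.05] op 0.009 g 81.8 j [-0.12  0.76 -0.74  1.66  0.6   0.96  0.37]
t 17.63 p [0.5358 0.355  0.067 ] yaw 1.4512 tilt [ 0.0005 -0.0004] F [-2.32 -6.7  13.92] M [-1.39  0.39 -0.05] op 0.0087 g 84.7 j [-0.12  0.76 -0.74  1.66  0.6   0.96  0.37]
t 17.8 p [0.536  0.3552 0.0667] yaw 1.4512 tilt [ 0.0017 -0.0006] F [-10.86 -13.34  39.3 ] M [-3.03  2.42 -0.02] op 0.0087 g 88.6 j [-0.12  0.76 -0.74  1.66  0.61  0.96  0.37]
```

```bash
python3 -m pendant '[[0,0,-0.003,0,0,0,0],[0,0,0,0,0,0,0],[0,0,0,0,0,0,0]]' >/dev/null
python3 -c "
from h import *
st()"
for i in 1 2; do python3 -m pendant '[[0,0,0,0,0,0.02,0],[0,0,0,0,0,0.02,0],[0,0,0,0,0,0.02,0],[0,0,0,0,0,0.02,0],[0,0,0,0,0,0.02,0]]' >/dev/null
python3 -c "
from h import *
st()"; done
```

```text
t 18.05 p [0.5359 0.355  0.0669] yaw 1.4512 tilt [ 0.001  -0.0003] F [-4.74 -6.92 19.53] M [-1.78  1.21  0.01] op 0.0091 g 85.5 j [-0.12  0.76 -0.74  1.66  0.6   0.96  0.37]
t 18.47 p [0.5361 0.3547 0.0669] yaw 1.1337 tilt [ 0.0011 -0.0007] F [-4.85 -9.46 20.62] M [-2.21  1.21  0.04] op 0.0087 g 85.6 j [-0.16  0.74 -0.67  1.67  0.55  0.93  0.09]
t 18.88 p [0.536  0.3544 0.0669] yaw 0.8194 tilt [ 0.0009 -0.0012] F [ -5.79 -11.23  22.25] M [-2.59  1.47  0.06] op 0.0087 g 85.8 j [-0.21  0.71 -0.6   1.67  0.49  0.91 -0.18]
```

```bash
for i in 1 2 3; do python3 -m pendant '[[0,0,0,0,0,0.02,0],[0,0,0,0,0,0.02,0],[0,0,0,0,0,0.02,0],[0,0,0,0,0,0.02,0],[0,0,0,0,0,0.02,0]]' >/dev/null
python3 -c "
from h import *
st()"; done
```

```text
t 19.3 p [0.536  0.354  0.0669] yaw 0.5051 tilt [ 0.0007 -0.0018] F [ -6.71 -13.03  23.57] M [-3.14  1.61  0.12] op 0.0088 g 86.1 j [-0.26  0.7  -0.53  1.67  0.43  0.89 -0.45]
t 19.72 p [0.5359 0.3539 0.0669] yaw 0.191 tilt [ 0.0004 -0.002 ] F [ -8.74 -13.75  24.85] M [-3.27  2.04  0.1 ] op 0.0089 g 86.3 j [-0.31  0.68 -0.46  1.67  0.37  0.88 -0.72]
t 20.13 p [0.5356 0.3544 0.0669] yaw -0.1228 tilt [ 0.0001 -0.0013] F [ -8.32 -10.93  24.73] M [-2.61  2.11  0.09] op 0.0085 g 86.1 j [-0.36  0.67 -0.38  1.67  0.31  0.86 -0.99]
```

```bash
python3 -m pendant '[[0,0,0,0,0,0.013,0],[0,0,0,0,0,0.012,0],[0,0,0,0,0,0,0],[0,0,0,0,0,0,0],[0,0,0,0,0,0,0]]' >/dev/null
python3 - <<'E'
from h import *
st();im,d,s=cap('wrist','w10.png');p,R=np.array(s['tcp_pos']),np.array(s['ee_rot'])
ys,xs=np.mgrid[265:400,296:334];ys=ys.ravel();xs=xs.ravel();o=d[ys,xs]>0
Q=np.array([atd('wrist',a,b,d[b,a],p,R) for a,b in zip(xs[o],ys[o])]);T=(Q-p)@R
t=np.abs(T[:,2]+.0313)<.004;print('head top z',np.median(Q[t][:,2]),'rect tool mm',cv2.minAreaRect((T[t][:,:2]*1e3).astype(np.float32)))
E
```

```text
t 20.55 p [0.5355 0.3546 0.0669] yaw -0.198 tilt [-0.    -0.001] F [ -8.29 -10.17  23.96] M [-2.3   2.21  0.09] op 0.0089 g 86.0 j [-0.37  0.66 -0.37  1.67  0.3   0.86 -1.06]
head top z 0.09816865403237593 rect tool mm ((1.4365711212158203, 0.33293628692626953), (32.664207458496094, 12.022829055786133), 1.1167361736297607)
```

```bash
python3 -c "
from rig import ticket
print(ticket.finish_job())"
```

```text
the job is handed in; nothing more can be done
None
```

The job is handed in, with no verdict returned. The bar is seated under both jaws and released. The key measures fully home (head top at 98 mm) and is still gripped after turning the tool about 1.65 rad clockwise; I estimate the cylinder at about 1.5 rad but did not measure it. It took about 20.6 s of the 72 s.

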